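# Make up the ferrule kit and the butt kit for two cue repairs

### The arm

A 6-joint arm with a two-finger parallel gripper is mounted at the origin on the work surface. World frame = base frame: x ahead of the robot, y to its left, z up, the work surface at z = 0. Lengths are in m, angles in degrees, forces in N, time in s.
With the tool pointing down it reaches from about 0.4 to 0.825 m from the base axis. Payload 7 kg.
Tool frame: the origin (TCP) lies at the very end of the fingers, on their centre line; the grasp point (between the pads) lies 19 mm behind it (ctrl.grip_depth is the z of the grasp point in the tool frame, in m); z points along the fingers, y is the direction in which the jaws open and shut (so a half turn about z gives the same grasp; the last joint's range is limited). The gripper opens to 88 mm and grips with 3 to 60 N. Pads are 19 mm wide; open, the fingers measure 130 mm over their backs; the gripper's body (78 mm by 193 mm) begins 47 mm behind the grasp point.
Start: joints at [-49.211, 20.546, 0.682, 0, -70.136, -16.507], TCP at [0.278, -0.615, 0.227] pointing down, gripper open.
Joint ranges: [-176.03, 176.03], [-82.01, 121.73], [-58.28, 71.71], [-173.87, 95.51], [-174.79, -0.11], [-173.66, 173.66]. Speed limits (degrees/s): [136.94, 136.94, 172.46, 180, 180, 180].

### API

Orientations are given as [roll, pitch, yaw] about the fixed x, y, z axes, in that order (R = Rz(yaw) Ry(pitch) Rx(roll)).
In Python, from plant import telemetry, snapshot, job, models, ctrl gives the robot as it stands.
- The arm moves only by the tool jog_arm, never from a script. Its argument "targets" is text: rows parted by semicolons, each of 7 numbers parted by spaces: the shift along the tool's x, y, z in m, then the turn, a rotation vector about the tool's x, y, z in degrees, then the gripper command: -1 is shut, 1 is fully open, values between are in proportion. A call has exactly 8 rows; each row is the pose to reach, as a shift and turn from the pose measured when the call began, along the tool's axes at that moment; what a row does not reach only later rows make up. A row lasts 1/8 s, in which the tool goes at most 62.5 mm and 10.7 degrees, less where a joint would pass 70% of its speed; a pose out of reach is approached as far as the arm can. A call with a gripper value outside its range is refused whole. The fingers move at their own pace and stop on an object; the grip force is fixed at half the most. Time passes only in rows, so rows that repeat a pose let the fingers close, or fill a call up. It gives the time, the measured TCP pose, the force and the opening at its end, in the units of the state.
- telemetry.get_obs(): the state, without advancing time (a new reading comes with each control period).
- snapshot(name): name is "scene" or "top" or "wrist"; returns a dict with "img" (384x512x3 uint8, red, green, blue), "range_z" (384x512 float32, m along the optical axis (not along the pixel's ray), 0 where there is no reading), "intrinsics" (3x3 intrinsics, pixels), "R" (3x3) and "t" (3): a world point X has camera coordinates R X + t. Camera axes: x right, y down, z forward; pixel columns grow to the right and rows downward; lengths in m; the calibration is good to about 2 mm. A picture is of the moment at which its call begins.
- job.close_job(): hands the job in, once; it reports no verdict.
Trained networks look in a picture, given as the dict that the camera call returned (one of the last four; its "shot" number tells which), for a name from the list of things; names that differ only in an ending like _2 or _b are one class to them, and where a whole thing is asked for, a point or a joint stands for the part that bears it (a point fixed in the world has none). Each returns a list of dicts, best first, with "conf" (0 to 1); they miss things now and then, are a little off and sometimes report something else, mostly with a low value. They report only what shows in the picture. A call takes as long as a camera call. They do not tell look-alikes from the thing itself.
- models.cut_out(name, picture): "region" (384x512 bool, what is visible of it) and "uv" ([column, row] in pixels, amid what is visible of it).
- models.spot_point(name, picture): "uv" ([column, row] in pixels: a listed point, or the origin of a listed thing).
The state is a dict: "clock": time; "joint_pos": joint angles; "qvel": joint speeds; "tau": joint torques, N m; "tool_pos": TCP position; "orientation": TCP orientation; "force": force on the tool from outside, world axes, zero at the start; "moment": the same for the moment, N m; "opening": finger opening in m.
Only numpy, scipy, OpenCV 4.12 (cv2) and the standard library are available. Lean on these libraries where they do the work, as an engineer would, in place of code of your own. Each camera call takes 0.05 s, during which the arm holds its last target.

### The job

Make up the kits for the two cues on the bench, one piece to a compartment, each set down upright or flat as it stands now, on the compartment's floor. Ferrule job, in the tray with three compartments: the tip sizing gauge in the long compartment, the slim brass collet in the squarish one and the white ferrule in the narrow one; butt job, in the tray with two equal compartments: the wide brass collet and the maple burnishing wheel, either way round. Leave the white joint collar, the tip tin and the tip shaper standing where they are among the stock.

Things in the scene. Friction and masses are not known exactly. Their poses are not given: they have to be found in the camera images.
- slim_collet: Slim brass split collet, loose, standing on its flange: flange 38 mm across and 7 mm thick, above it a tube 30 mm across, 40 mm tall over all, bore 16 mm, three slits; 140 to 220 g. Grip the tube. Origin: centre of the underside; z up. 
- wide_collet: Wide brass split collet, loose, standing on its flange: flange 52 mm across and 8 mm thick, above it a tube 42 mm across, 42 mm tall over all, bore 30 mm, three slits; 190 to 310 g. Grip the tube. Origin: centre of the underside; z up. 
- ferrule: White phenolic ferrule, loose: a slender tube standing on end, 15 mm across, 34 mm tall, bore 8 mm; 11 to 18 g. Origin: centre of the underside; z up. 
- burnishing_wheel: Round maple burnishing wheel, loose, lying flat: 56 mm across, 22 mm thick, small brass bush in the middle; 36 to 59 g. Origin: centre of the underside; z up. 
- tip_gauge: Aluminium tip sizing gauge, loose, lying flat: a bar 76 mm long (its x), 26 mm wide (its y), 16 mm thick, with a row of four graded holes straight down through it; 60 to 98 g. It fits either way round. Origin: centre of the underside; z up. 
- joint_collar: White phenolic joint collar, loose: a low ring 29 mm across, 14 mm tall, bore 19 mm. It is not part of either kit and stays where it is. Origin: centre of the underside; z up. 
- tip_tin: Small round steel tin of tips, loose, 26 mm across, 16 mm tall, standing in the middle of the stock. It stays where it is. Origin: centre of the underside; z up. 
- tip_shaper: Black plastic tip shaper, loose, a small dome 26 mm across, 23 mm tall, standing in the middle of the stock. It stays where it is. Origin: centre of the underside; z up. 
- ferrule_tray: Fixed three-compartment job tray, pale wood, dark felt floor; 134 (x) by 116 (y) mm. Floor 4 mm, wall tops 11 mm above the bench; walls 6 mm. Origin: centre of the underside, z up. Inside sizes x by y, centres in its frame: long compartment (gauge) 56 by 104 at x +33, y 0; squarish (slim collet) 60 by 64 at x -31, y +20; narrow (ferrule) 60 by 34 at x -31, y -35.
- butt_tray: Two-compartment job tray of the same make, fixed to the bench: 92 mm along its x, 178 mm along its y. Floor 4 mm and wall tops 11 mm above the bench; walls 6 mm thick. Origin: centre of the underside; z up. Two equal compartments, 80 by 80 mm inside, centred at x 0, y +43 and y -43 mm in its frame.
There are look-alikes about, which are no part of the job. Leave any blue look-alike of the wide_collet alone.

How it is judged (in metres and radians):
At the end, for the whole second after the job is handed in: Each of the five is in its own compartment as asked (origin inside its outline, underside within 4 mm of the floor, within 0.15 rad of upright), released, at rest (under 20 mm/s); wide collet and wheel one per compartment; collar, tin and shaper upright, within 20 mm of their starts (x of tip_gauge in the frame of ferrule_tray between 0.005 and 0.061 m and y of tip_gauge in the frame of ferrule_tray between -0.052 and 0.052 m and z of tip_gauge in the frame of ferrule_tray between 0.001 and 0.008 m and x of slim_collet in the frame of ferrule_tray between -0.061 and -0.001 m and y of slim_collet in the frame of ferrule_tray between -0.012 and 0.052 m and z of slim_collet in the frame of ferrule_tray between 0.001 and 0.008 m and x of ferrule in the frame of ferrule_tray between -0.061 and -0.001 m and y of ferrule in the frame of ferrule_tray between -0.052 and -0.018 m and z of ferrule in the frame of ferrule_tray between 0.001 and 0.008 m and ((x of burnishing_wheel in the frame of butt_tray between -0.04 and 0.04 m and y of burnishing_wheel in the frame of butt_tray between 0.003 and 0.083 m and z of burnishing_wheel in the frame of butt_tray between 0.001 and 0.008 m and x of wide_collet in the frame of butt_tray between -0.04 and 0.04 m and y of wide_collet in the frame of butt_tray between -0.083 and -0.003 m and z of wide_collet in the frame of butt_tray between 0.001 and 0.008 m) or (x of burnishing_wheel in the frame of butt_tray between -0.04 and 0.04 m and y of burnishing_wheel in the frame of butt_tray between -0.083 and -0.003 m and z of burnishing_wheel in the frame of butt_tray between 0.001 and 0.008 m and x of wide_collet in the frame of butt_tray between -0.04 and 0.04 m and y of wide_collet in the frame of butt_tray between 0.003 and 0.083 m and z of wide_collet in the frame of butt_tray between 0.001 and 0.008 m)) and angle between each of tip_gauge, slim_collet, ferrule, burnishing_wheel, wide_collet, joint_collar, tip_tin, tip_shaper's own z axis and vertical below 0.15 rad and linear speed of each of tip_gauge, slim_collet, ferrule, burnishing_wheel, wide_collet below 0.02 m/s and distance of each of joint_collar, tip_tin, tip_shaper from where it was at the start of the episode below 0.02 m); the robot touches nothing.
It fails at once if the joint collar is moved by more than 25 mm or tipped over (distance of joint_collar from where it was at the start of the episode above 0.025 m or angle between joint_collar's own z axis and vertical above 0.6 rad).
It fails at once if the tip tin is moved by more than 25 mm or tipped over (distance of tip_tin from where it was at the start of the episode above 0.025 m or angle between tip_tin's own z axis and vertical above 0.6 rad).
It fails at once if the tip shaper is moved by more than 25 mm or tipped over (distance of tip_shaper from where it was at the start of the episode above 0.025 m or angle between tip_shaper's own z axis and vertical above 0.6 rad).
It also fails if it takes over 115 s, if anything falls off the work surface, if the arm or the gripper's body presses on something with over 40 N, if the wrist force passes 120 N, or if a joint passes its speed limit or range.

## Working session

There is one attempt and no reset: what is moved stays moved. The work goes in short steps, Python scripts to look and compute and a tool call to move; the robot and the scene stay as the last step left them, time stands still between calls to the robot, and variables do not carry over. Pictures are saved under pics/ and viewed, and the job is handed in when it is done.

Besides the shell and the picture viewer there is one more tool, called after "Emit:" as name(argument=value, ...) on one line, values as JSON. jog_arm: Moves the arm, as the interface text tells. Its arguments: {"type":"object","properties":{"targets":{"type":"string"}},"required":["targets"]}

```bash
ls; mkdir -p pics; python3 - <<'E'
from plant import telemetry, snapshot, job, models, ctrl
import cv2
print(telemetry.get_obs(), ctrl.grip_depth)
for n in ("scene","top","wrist"):
    s=snapshot(n); cv2.imwrite(f"pics/{n}0.png",cv2.resize(s["img"][:,:,::-1],(800,600)))
    print(n,s["intrinsics"].tolist(),s["R"].round(3).tolist(),s["t"].tolist())
E
```

```text
pics
{'clock': 0.0, 'joint_pos': array([-4.92107683e+01,  2.05910309e+01,  6.34806919e-01, -1.82925892e-02,
       -7.01363542e+01, -1.65071761e+01]), 'qvel': array([-0.10444782, -0.07454047, -0.08699529, -0.00964472, -0.06013536,
        0.06464075]), 'tau': array([ 8.46180901e-04, -5.82716203e+01,  2.93065381e+01,  6.99698389e+00,
        6.93502690e-03, -1.27570288e-04]), 'tool_pos': array([ 0.27735274, -0.61486073,  0.22564085]), 'orientation': array([ 1.79906351e+02, -9.81948040e-03, -1.55724166e+02]), 'force': array([ 0.70430301, -0.99463168, -0.94642329]), 'moment': array([ 0.02955972, -0.06876826,  0.01141722]), 'opening': 0.08752746258054664} -0.0188
scene [[365.19153991711954, 0.0, 249.9563406248814], [0.0, 365.19153991711954, 197.3217820165479], [0.0, 0.0, 1.0]] [[-0.767, 0.642, 0.002], [0.4, 0.48, -0.781], [-0.502, -0.598, -0.625]] [0.4181521877169681, -0.195057046147732, 1.1675619630977476]
top [[420.0282465276914, 0.0, 257.3548372885677], [0.0, 420.0282465276914, 188.94665600705116], [0.0, 0.0, 1.0]] [[-0.022, -1.0, 0.011], [-0.985, 0.019, -0.171], [0.171, -0.015, -0.985]] [0.010184723920406752, 0.556472702976558, 0.8062085748017026]
wrist [[292.13802354570146, 0.0, 260.8098487070764], [0.0, 292.13802354570146, 190.04289574725607], [0.0, 0.0, 1.0]] [[-0.412, 0.911, 0.001], [0.877, 0.396, 0.273], [0.248, 0.114, -0.962]] [0.6746347760069069, -0.0326860771055509, 0.389834251348175]
```

View pics/scene0.png

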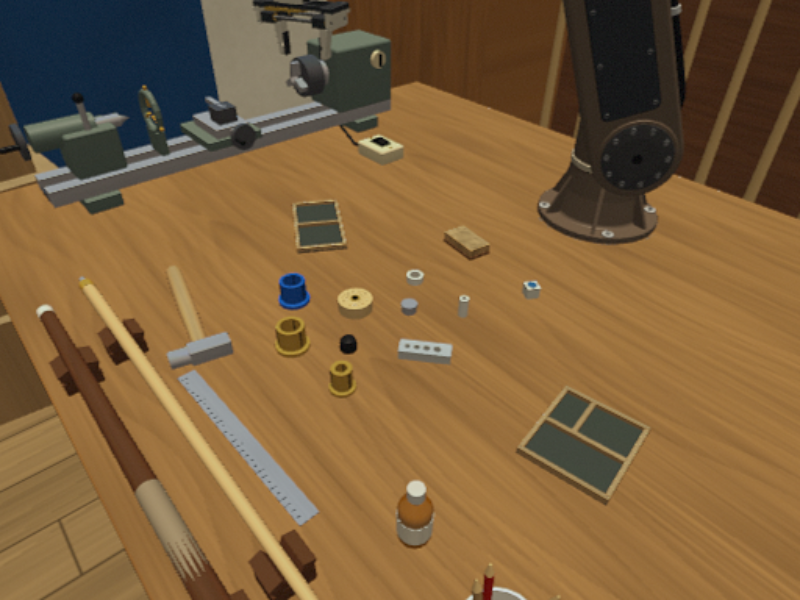

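View pics/top0.png

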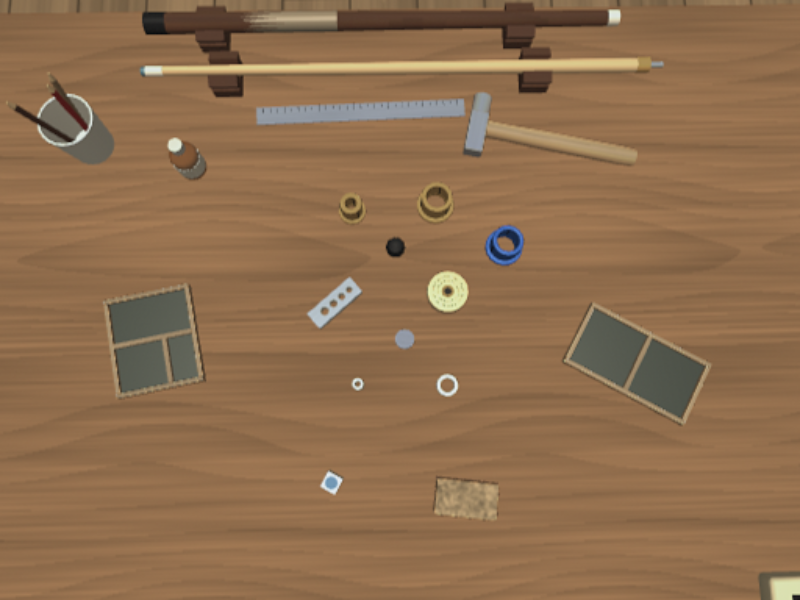

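View pics/wrist0.png

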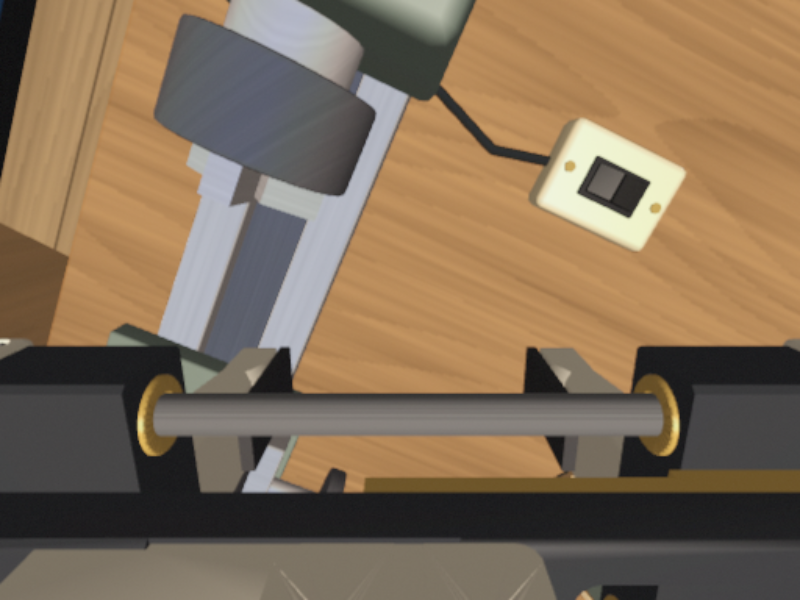

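The top view shows the slim collet (351,208), wide collet (435,203), blue look-alike (505,245), wheel (447,292), gauge (334,303), ferrule (357,384), collar (447,385), tin (404,339) and shaper (396,246). The trays are at (155,340) and (637,363).

```bash
cat > h.py <<'E'
from plant import telemetry, snapshot, job, models, ctrl
import numpy as np, cv2
def cloud(s):
    K=s["intrinsics"];z=s["range_z"];v,u=np.mgrid[:384,:512]
    P=np.stack([(u-K[0,2])/K[0,0]*z,(v-K[1,2])/K[1,1]*z,z],-1)
    W=(P-s["t"])@s["R"]
    W[z<=0]=np.nan
    return W
def proj(s,X):
    c=s["R"]@np.asarray(X)+s["t"]; p=s["intrinsics"]@c; return p[:2]/p[2]
E
python3 - <<'E'
from h import *
s=snapshot("top");W=cloud(s)
def rep(n,u,v,r,zmin):
    u=u*.64;v=v*.64
    vv,uu=np.mgrid[:384,:512]
    m=(np.hypot(uu-u,vv-v)<r)&(W[...,2]>zmin)
    p=W[m]
    (c,rad)=cv2.minEnclosingCircle(p[:,:2].astype(np.float32))
    rc=cv2.minAreaRect(p[:,:2].astype(np.float32)*1000)
    print(n,len(p),"mean",p.mean(0).round(4),"circ",np.round(c,4),round(rad,4),"rect",np.round(rc[0],1),np.round(rc[1],1),round(rc[2],1),"zmax",p[:,2].max().round(4))
tb=W[300:320,150:200];print("table z",np.nanmean(tb[...,2]))
rep("slim",351,208,20,.033)
rep("wide",435,203,20,.035)
rep("blue",505,245,20,.035)
rep("wheel",447,292,20,.017)
rep("gauge",334,303,28,.011)
rep("ferr",357,384,10,.025)
rep("collar",447,385,14,.009)
rep("tin",404,339,14,.011)
rep("shaper",396,246,14,.015)
rep("ftray",155,340,48,.008)
rep("btray",637,363,58,.008)
rep("box",330,482,14,.005)
rep("cork",466,500,28,.005)
for n in ["slim_collet","wide_collet","ferrule","burnishing_wheel","tip_gauge","joint_collar","tip_tin","tip_shaper","ferrule_tray","butt_tray"]:
    print(n,[(np.round(d["uv"]/np.float64(.64)),round(d["conf"],2)) for d in models.spot_point(n,s)][:3])
i=cv2.resize(s["img"][180:280,50:160],(660,600),interpolation=cv2.INTER_CUBIC);cv2.imwrite("pics/ft.png",i[:,:,::-1])
E
```

```text
table z 3.27880168694602e-05
slim 124 mean [0.686  0.0656 0.0391] circ [0.687  0.0659] 0.0154 rect [686.3  65.7] [28.1 29.2] 26.9 zmax 0.0435
wide 166 mean [ 0.6922 -0.0504  0.0407] circ [ 0.6931 -0.0507] 0.0212 rect [692.5 -50.1] [40.8 40. ] 21.4 zmax 0.0453
blue 171 mean [ 0.6307 -0.1437  0.0405] circ [ 0.631  -0.1437] 0.0211 rect [ 630.6 -142.9] [39.9 40.5] 87.5 zmax 0.0453
wheel 539 mean [ 0.5667 -0.0624  0.0216] circ [ 0.5669 -0.0627] 0.0281 rect [566.4 -61.9] [53.9 54.1] 42.1 zmax 0.0263
gauge 396 mean [0.5555 0.0901 0.0156] circ [0.555  0.0894] 0.0396 rect [555.9  89.9] [26.5 75.9] 40.7 zmax 0.0196
ferr 33 mean [0.4456 0.0589 0.0328] circ [0.4458 0.0591] 0.0075 rect [445.3  59.2] [12.1 14.1] 0.1 zmax 0.0368
collar 87 mean [ 0.4425 -0.0583  0.0131] circ [ 0.4427 -0.0584] 0.0142 rect [442.7 -58.6] [25.  26.8] 88.8 zmax 0.0165
tin 121 mean [ 0.5043 -0.0031  0.0155] circ [ 0.5046 -0.003 ] 0.0131 rect [504.9  -3. ] [23.  25.3] 88.8 zmax 0.0193
shaper 92 mean [0.6317 0.0067 0.0201] circ [0.6328 0.0069] 0.0121 rect [632.9   6.5] [21.8 22.3] 55.1 zmax 0.0249
ftray 972 mean [0.5069 0.3
[... 241 characters left out ...]
.0207] circ [0.3217 0.0941] 0.0146 rect [321.5  94.3] [21.7 21.8] 60.7 zmax 0.0266
cork 967 mean [ 0.2979 -0.0772  0.0212] circ [ 0.2977 -0.0777] 0.0447 rect [297.1 -77.8] [80.3 45.2] 82.6 zmax 0.028
slim_collet [(array([356., 214.]), 0.49)]
wide_collet [(array([501., 250.]), 0.75), (array([431., 205.]), 0.59)]
ferrule [(array([357., 388.]), 0.36), (array([354., 211.]), 0.29)]
burnishing_wheel [(array([446., 295.]), 0.83)]
tip_gauge [(array([330., 301.]), 0.57)]
joint_collar [(array([448., 383.]), 0.56)]
tip_tin [(array([446., 290.]), 0.71), (array([405., 338.]), 0.51)]
tip_shaper [(array([397., 249.]), 0.53)]
ferrule_tray [(array([156., 338.]), 0.65)]
butt_tray [(array([635., 362.]), 0.95)]
```

View pics/ft.png

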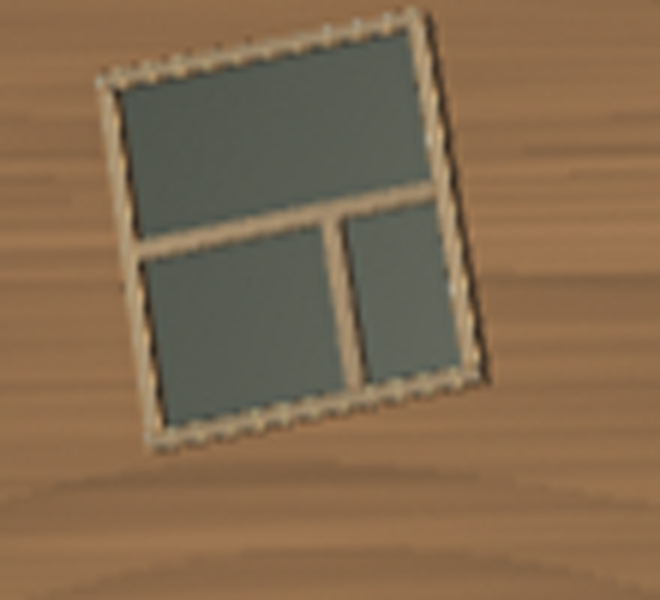

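```bash
cat >> h.py <<'E'
def go(x,y,z,yaw):
    """shift/turn in tool axes to world target (tool down)"""
    from scipy.spatial.transform import Rotation as Ro
    o=telemetry.get_obs(); R=Ro.from_euler('xyz',o["orientation"],degrees=True)
    d=R.inv().apply(np.array([x,y,z])-o["tool_pos"])
    T=Ro.from_euler('xyz',[180,0,yaw],degrees=True)
    print("shift",d.round(4),"turn",(R.inv()*T).as_rotvec(degrees=True).round(2),"|d|",np.linalg.norm(d).round(3),"t",o["clock"])
E
python3 - <<'E'
from h import *
W=np.concatenate([cloud(snapshot(n)).reshape(-1,3) for n in ("top","scene")])
for a in np.arange(.1,.95,.05):
    print(round(a,2),[int(1000*np.nanmax(np.r_[0,W[(abs(W[:,0]-a)<.025)&(abs(W[:,1]-b)<.025),2]])) for b in np.arange(-.65,.5,.05)])
go(.567,-.0625,.12,-119.7)
E
```

```text
0.1 [214, 1, 1, 1, 1, 3, 2, 1, 1, 2, 3, 17, 68, 205, 70, 413, 343, 1, 2, 2, 2, 3, 0]
0.15 [214, 9, 34, 45, 37, 2, 4, 2, 2, 2, 3, 3, 391, 341, 412, 421, 350, 2, 1, 2, 2, 2, 2]
0.2 [177, 7, 335, 38, 36, 3, 5, 3, 4, 3, 3, 3, 404, 418, 420, 418, 5, 4, 4, 4, 4, 6, 4]
0.25 [310, 336, 335, 335, 3, 3, 3, 3, 4, 4, 4, 24, 4, 417, 5, 4, 4, 4, 4, 5, 4, 5, 5]
0.3 [337, 340, 335, 334, 2, 4, 4, 4, 4, 4, 3, 26, 25, 3, 3, 24, 4, 4, 4, 4, 4, 5, 4]
0.35 [335, 1, 2, 4, 3, 3, 4, 3, 5, 3, 4, 4, 4, 4, 4, 23, 4, 4, 5, 4, 5, 5, 5]
0.4 [106, 2, 2, 3, 3, 13, 14, 14, 3, 4, 4, 4, 6, 4, 4, 4, 4, 5, 5, 4, 4, 6, 4]
0.45 [140, 123, 94, 3, 3, 12, 8, 13, 14, 14, 4, 3, 17, 5, 36, 4, 3, 5, 13, 14, 13, 14, 5]
0.5 [140, 119, 101, 3, 3, 13, 13, 13, 12, 10, 4, 4, 5, 19, 3, 19, 4, 4, 14, 15, 14, 15, 4]
0.55 [85, 2, 3, 3, 4, 3, 3, 12, 13, 4, 3, 25, 25, 4, 17, 20, 15, 5, 9, 14, 14, 15, 5]
0.6 [172, 2, 3, 3, 2, 4, 3, 4, 3, 3, 45, 31, 26, 21, 19, 17, 5, 3, 4, 15, 14, 4, 4]
0.65 [65, 1, 3, 4, 3, 4, 3, 3, 3, 3, 44, 45, 43, 25, 42, 31, 4, 4, 6, 4, 5, 4, 4]
0.7 [152, 3, 4, 2, 3, 3, 3, 3, 3, 4, 3, 5, 44, 5, 42, 41, 3, 5, 4, 6, 4, 5, 5]
0.75 [220, 2, 3, 3, 3, 4, 26, 28, 28, 25, 3, 28, 3, 3, 4, 4, 5, 4, 59, 88, 4, 86, 167]
0.8 [151, 2, 4, 4, 3, 3, 4, 23, 27, 27, 26, 29, 5, 4, 4, 4, 4, 5, 4, 4, 4, 168, 167]
0.85 [66, 2, 3, 3, 3, 4, 34, 37, 4, 43, 26, 27, 5, 4, 5, 6, 5, 43, 44, 4, 4, 85, 85]
0.9 [3, 3, 3, 3, 5, 36, 44, 43, 44, 45, 45, 44, 44, 44, 42, 42, 42, 44, 43, 42, 43, 4, 4]
shift [-0.4912  0.3849  0.1066] turn [ -0.     0.   -36.02] |d| 0.633 t 0.8
```

Emit:
jog_arm(targets="-0.05 0.04 0 0 0 0 1; -0.1 0.08 0 0 0 -9 0.7; -0.15 0.12 0 0 0 -18 0.64; -0.2 0.16 0 0 0 -27 0.64; -0.25 0.2 0 0 0 -36 0.64; -0.29 0.23 0.02 0 0 -36 0.64; -0.34 0.265 0.04 0 0 -36 0.64; -0.38 0.3 0.06 0 0 -36 0.64")

```text
clock: 1.8
tool_pos: [0.5017, -0.1837, 0.1665]
orientation: [-179.9, 0.0, -119.7]
force: [0.5, -0.0, -0.3]
opening: 0.0719
```

```bash
python3 - <<'E'
from h import *
go(.5667,-.0625,.1,-119.7)
E
```

```text
shift [-0.1374  0.0037  0.0666] turn [-0.08  0.03  0.01] |d| 0.153 t 1.8
```

Emit:
jog_arm(targets="-0.05 0.001 0.02 0 0 0 0.64; -0.1 0.003 0.04 0 0 0 0.64; -0.137 0.004 0.066 0 0 0 0.64; -0.137 0.004 0.066 0 0 0 0.64; -0.137 0.004 0.095 0 0 0 0.64; -0.137 0.004 0.115 0 0 0 0.64; -0.137 0.004 0.128 0 0 0 0.64; -0.137 0.004 0.128 0 0 0 0.64")

```text
clock: 2.8
tool_pos: [0.5659, -0.0632, 0.0382]
orientation: [-180.0, -0.0, -119.7]
force: [0.6, 0.6, -0.3]
opening: 0.0719
```

```bash
python3 - <<'E'
from h import *
for n in ("wrist","top"):
    s=snapshot(n); cv2.imwrite(f"pics/{n}1.png",cv2.resize(s["img"][:,:,::-1],(800,600)))
go(.5667,-.0625,.009,-119.7)
E
```

```text
shift [-0.0003  0.0004  0.0304] turn [-0.13  0.06  0.01] |d| 0.03 t 2.9
```

View pics/wrist1.png

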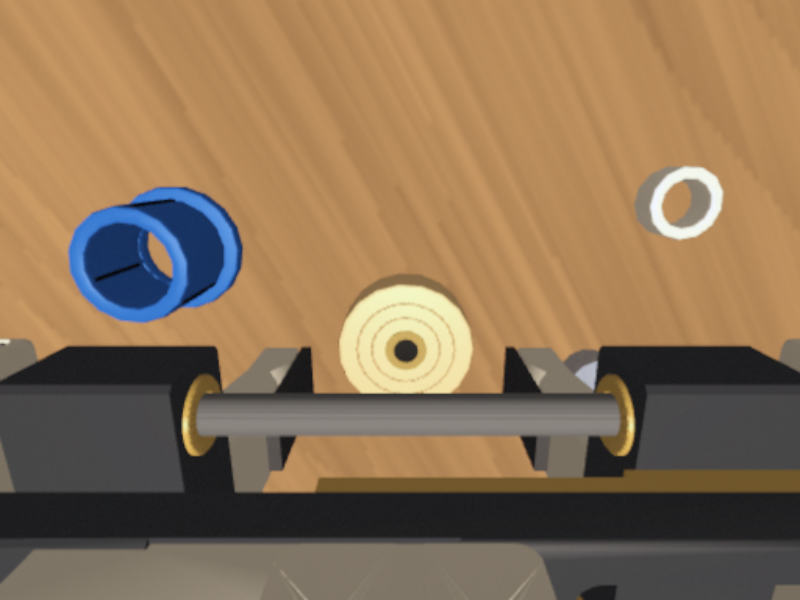

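The wheel sits centred between the jaws (centre at 406,350, jaws 310 to 505). Descending.

Emit:
jog_arm(targets="0 0 0.015 0 0 0 0.64; 0 0 0.025 0 0 0 0.64; 0 0 0.03 0 0 0 0.64; 0 0 0.03 0 0 0 0.4; 0 0 0.03 0 0 0 0; 0 0 0.03 0 0 0 -0.5; 0 0 0.03 0 0 0 -1; 0 0 0.03 0 0 0 -1")

```text
clock: 3.9
tool_pos: [0.567, -0.0629, 0.0096]
orientation: [-179.9, 0.1, -119.7]
force: [-0.2, 0.7, -0.1]
opening: 0.0549
```

Emit:
jog_arm(targets="0 0 0 0 0 0 -1; 0 0 0 0 0 0 -1; 0 0 -0.02 0 0 0 -1; 0 0 -0.05 0 0 0 -1; 0 0 -0.08 0 0 0 -1; 0 0 -0.09 0 0 0 -1; 0 0 -0.09 0 0 0 -1; 0 0 -0.09 0 0 0 -1")

```text
clock: 4.9
tool_pos: [0.5659, -0.063, 0.0983]
orientation: [-179.9, 0.0, -119.7]
force: [0.2, -0.8, -0.6]
opening: 0.0549
```

```bash
python3 - <<'E'
from h import *
s=snapshot("wrist"); cv2.imwrite(f"pics/w2.png",cv2.resize(s["img"][:,:,::-1],(800,600)))
go(.488,-.278,.08,-119.7)
E
```

```text
shift [ 0.2254 -0.0388  0.0183] turn [-0.04  0.   -0.01] |d| 0.229 t 4.95
```

View pics/w2.png

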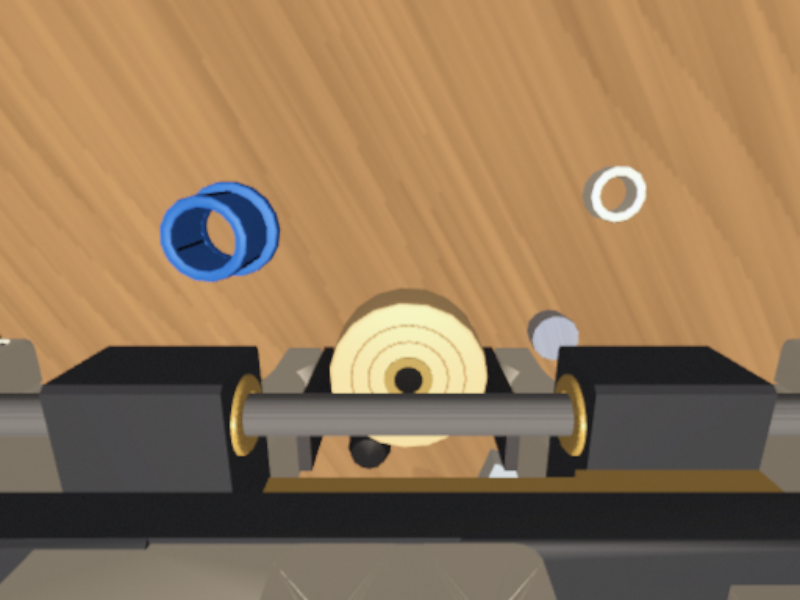

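Emit:
jog_arm(targets="0.05 -0.009 0 0 0 0 -1; 0.1 -0.017 0 0 0 0 -1; 0.15 -0.026 0 0 0 0 -1; 0.19 -0.033 0 0 0 0 -1; 0.215 -0.037 0.01 0 0 0 -1; 0.225 -0.039 0.03 0 0 0 -1; 0.225 -0.039 0.055 0 0 0 -1; 0.225 -0.039 0.06 0 0 0 -1")

```text
clock: 5.95
tool_pos: [0.4865, -0.2776, 0.0359]
orientation: [179.8, -0.1, -119.8]
force: [-0.1, 0.1, -0.7]
opening: 0.0548
```

```bash
python3 - <<'E'
from h import *
s=snapshot("wrist"); cv2.imwrite(f"pics/w3.png",cv2.resize(s["img"][:,:,::-1],(800,600)))
go(.488,-.278,.014,-119.7)
E
```

```text
shift [-0.0001 -0.0011  0.0224] turn [ 0.16 -0.07 -0.02] |d| 0.022 t 6.0
```

View pics/w3.png

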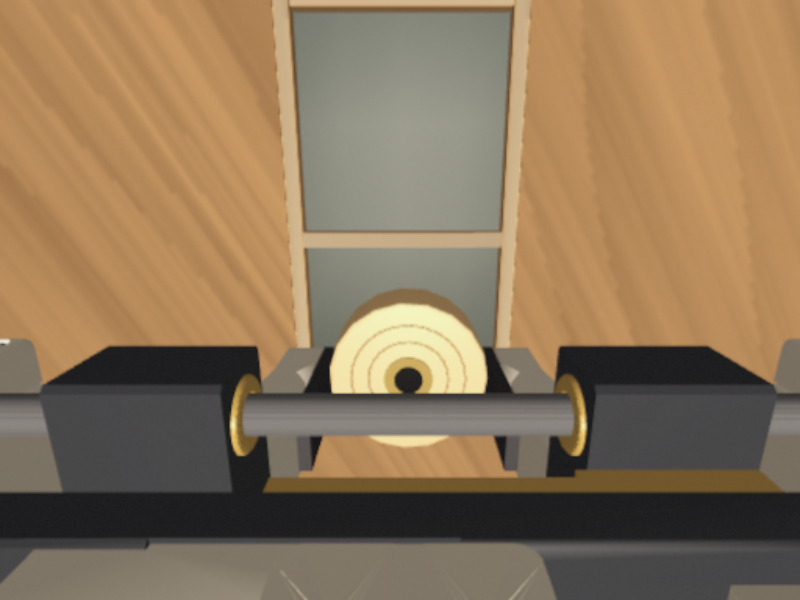

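Emit:
jog_arm(targets="0 -0.001 0.01 0 0 0 -1; 0 -0.001 0.018 0 0 0 -1; 0 -0.001 0.022 0 0 0 -1; 0 -0.001 0.022 0 0 0 -1; 0 -0.001 0.022 0 0 0 -1; 0 -0.001 0.022 0 0 0 0.4; 0 -0.001 0.022 0 0 0 0.5; 0 -0.001 0.022 0 0 0 0.6")

```text
clock: 7.0
tool_pos: [0.4879, -0.2781, 0.0145]
orientation: [179.9, -0.1, -119.7]
force: [-0.5, -1.0, -0.1]
opening: 0.0686
```

Emit:
jog_arm(targets="0 0 0 0 0 0 0.6; 0 0 -0.02 0 0 0 0.6; 0 0 -0.05 0 0 0 0.6; 0 0 -0.1 0 0 0 0.6; -0.05 0 -0.1 0 0 0 0.6; -0.1 0 -0.1 0 0 0 0.6; -0.15 0 -0.1 0 0 0 0.6; -0.2 0 -0.1 0 0 0 0.6")

```text
clock: 8.0
tool_pos: [0.588, -0.103, 0.1145]
orientation: [179.9, -0.1, -119.7]
force: [0.1, -1.3, -1.2]
opening: 0.0702
```

```bash
python3 - <<'E'
from h import *
s=snapshot("top"); cv2.imwrite(f"pics/t3.png",cv2.resize(s["img"][:,:,::-1],(800,600)))
go(.6928,-.0505,.06,-119.7)
E
```

```text
shift [-0.0924 -0.0643  0.0545] turn [0.03 0.02 0.12] |d| 0.125 t 8.05
```

View pics/t3.png

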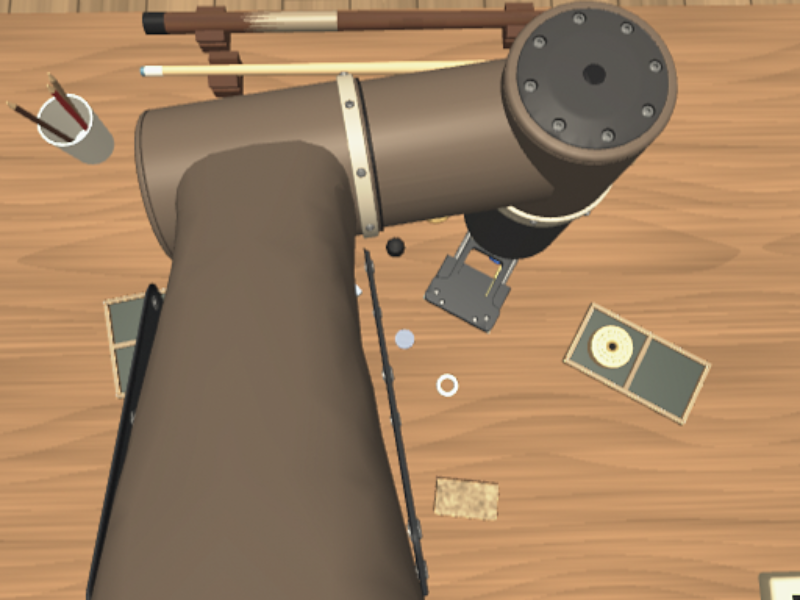

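The wheel is centred in the left compartment of the butt tray (612,346). Now the wide collet.

Emit:
jog_arm(targets="-0.04 -0.028 0.0 0 0 0 0.5; -0.08 -0.056 0 0 0 0 0.5; -0.0925 -0.064 0.02 0 0 0 0.5; -0.0925 -0.0645 0.04 0 0 0 0.5; -0.0925 -0.0645 0.05 0 0 0 0.5; -0.0925 -0.0645 0.055 0 0 0 0.5; -0.0925 -0.0645 0.055 0 0 0 0.5; -0.0925 -0.0645 0.055 0 0 0 0.5")

```text
clock: 9.05
tool_pos: [0.6934, -0.0506, 0.0605]
orientation: [-180.0, 0.1, -119.6]
force: [-0.2, 0.4, -0.3]
opening: 0.0659
```

```bash
python3 - <<'E'
from h import *
s=snapshot("wrist"); cv2.imwrite(f"pics/w4.png",cv2.resize(s["img"][:,:,::-1],(800,600)))
go(.6928,-.0505,.012,-119.7)
E
```

```text
shift [0.0003 0.0006 0.0485] turn [-0.04  0.07  0.12] |d| 0.048 t 9.1
```

View pics/w4.png

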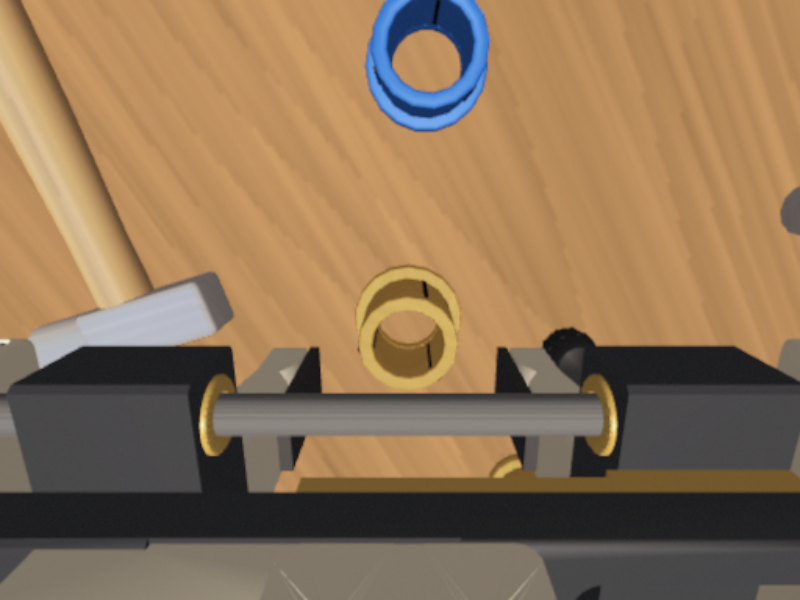

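Brass wide collet centred between the jaws (408,345). Descending to grip the tube.

Emit:
jog_arm(targets="0 0 0.02 0 0 0 0.5; 0 0 0.035 0 0 0 0.5; 0 0 0.045 0 0 0 0.5; 0 0 0.0485 0 0 0 0.5; 0 0 0.0485 0 0 0 0.5; 0 0 0.0485 0 0 0 0; 0 0 0.0485 0 0 0 -1; 0 0 0.0485 0 0 0 -1")

```text
clock: 10.1
tool_pos: [0.6936, -0.0505, 0.0124]
orientation: [-179.9, 0.1, -119.6]
force: [-1.1, 0.7, 0.9]
opening: 0.0413
```

Emit:
jog_arm(targets="0 0 0 0 0 0 -1; 0 0 0 0 0 0 -1; 0 0 -0.02 0 0 0 -1; 0 0 -0.05 0 0 0 -1; 0 0 -0.09 0 0 0 -1; 0 0 -0.12 0 0 0 -1; 0 0 -0.12 0 0 0 -1; 0 0 -0.12 0 0 0 -1")

```text
clock: 11.1
tool_pos: [0.6928, -0.0505, 0.1323]
orientation: [-180.0, 0.1, -119.6]
force: [-0.7, -0.1, -2.3]
opening: 0.0408
```

```bash
python3 - <<'E'
from h import *
s=snapshot("wrist"); cv2.imwrite(f"pics/w5.png",cv2.resize(s["img"][:,:,::-1],(800,600)))
go(.4457,-.3528,.08,-119.7)
E
```

```text
shift [0.3847 0.0653 0.0512] turn [0.03 0.04 0.1 ] |d| 0.394 t 11.15
```

View pics/w5.png

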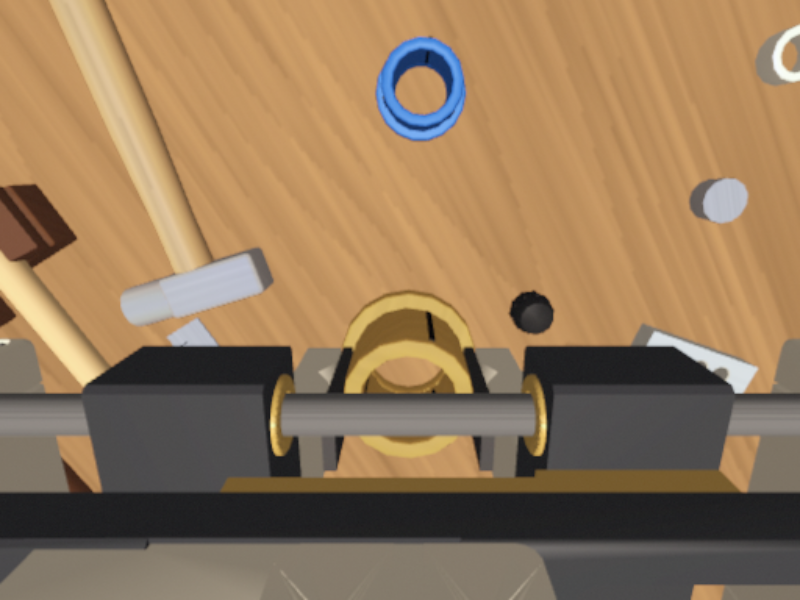

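Emit:
jog_arm(targets="0.05 0.01 0 0 0 0 -1; 0.1 0.018 0 0 0 0 -1; 0.15 0.026 0 0 0 0 -1; 0.21 0.036 0 0 0 0 -1; 0.27 0.046 0 0 0 0 -1; 0.32 0.055 0 0 0 0 -1; 0.36 0.062 0 0 0 0 -1; 0.385 0.065 0 0 0 0 -1")

```text
clock: 12.15
tool_pos: [0.4436, -0.3542, 0.1301]
orientation: [179.8, 0.0, -119.7]
force: [0.7, -0.3, -1.6]
opening: 0.041
```

```bash
python3 - <<'E'
from h import *
go(.4457,-.3528,.017,-119.7)
E
```

```text
shift [-0.0022 -0.0015  0.1131] turn [0.17 0.03 0.01] |d| 0.113 t 12.15
```

Emit:
jog_arm(targets="-0.002 -0.0015 0.03 0 0 0 -1; -0.002 -0.0015 0.06 0 0 0 -1; -0.002 -0.0015 0.085 0 0 0 -1; -0.002 -0.0015 0.1 0 0 0 -1; -0.002 -0.0015 0.109 0 0 0 -1; -0.002 -0.0015 0.113 0 0 0 -1; -0.002 -0.0015 0.113 0 0 0 -1; -0.002 -0.0015 0.113 0 0 0 -1")

```text
clock: 13.15
tool_pos: [0.4461, -0.3532, 0.0178]
orientation: [179.9, 0.0, -119.7]
force: [0.6, 0.3, -2.4]
opening: 0.041
```

Emit:
jog_arm(targets="0 0 0 0 0 0 0.2; 0 0 0 0 0 0 0.4; 0 0 0 0 0 0 0.4; 0 0 -0.02 0 0 0 0.4; 0 0 -0.06 0 0 0 0.4; 0 0 -0.1 0 0 0 0.4; 0 0 -0.12 0 0 0 0.4; 0 0 -0.12 0 0 0 0.4")

```text
clock: 14.15
tool_pos: [0.4473, -0.3538, 0.1398]
orientation: [-179.9, 0.1, -119.7]
force: [0.1, -0.8, -0.2]
opening: 0.0613
```

```bash
python3 - <<'E'
from h import *
s=snapshot("wrist"); cv2.imwrite(f"pics/w6.png",cv2.resize(s["img"][:,:,::-1],(800,600)))
go(.6867,.0658,.13,-79.3)
E
```

```text
shift [-0.4831 -0.0011  0.0089] turn [-1.000e-02  6.000e-02 -4.038e+01] |d| 0.483 t 14.2
```

View pics/w6.png

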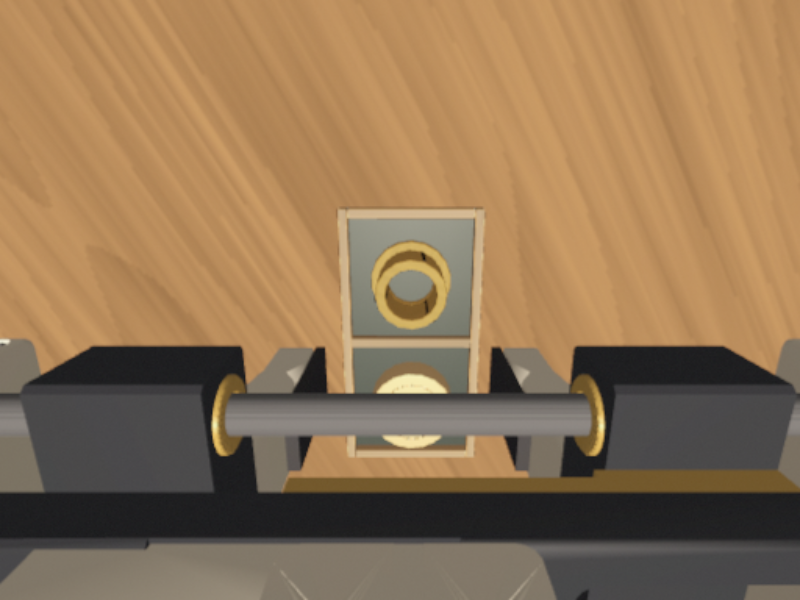

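Both butt pieces stand in their compartments (collet 411,285, wheel 412,410). Now the slim collet.

Emit:
jog_arm(targets="-0.05 0 0 0 0 -5 0.4; -0.11 0 0 0 0 -10 0.2; -0.17 0 0 0 0 -16 0.15; -0.23 0 0 0 0 -22 0.15; -0.29 0 0 0 0 -28 0.15; -0.35 0 0 0 0 -34 0.15; -0.41 0 0 0 0 -40 0.15; -0.465 0 0 0 0 -40.4 0.15")

```text
clock: 15.2
tool_pos: [0.6769, 0.0525, 0.1372]
orientation: [179.9, 0.0, -79.2]
force: [0.7, -1.0, -0.2]
opening: 0.0502
```

```bash
python3 - <<'E'
from h import *
go(.6867,.0658,.06,-79.3)
E
```

```text
shift [-0.0112 -0.0122  0.0772] turn [0.09 0.04 0.13] |d| 0.079 t 15.2
```

Emit:
jog_arm(targets="-0.011 -0.012 0.01 0 0 0 0.15; -0.011 -0.012 0.04 0 0 0 0.15; -0.011 -0.012 0.065 0 0 0 0.15; -0.011 -0.012 0.075 0 0 0 0.15; -0.011 -0.012 0.077 0 0 0 0.15; -0.011 -0.012 0.077 0 0 0 0.15; -0.011 -0.012 0.077 0 0 0 0.15; -0.011 -0.012 0.077 0 0 0 0.15")

```text
clock: 16.2
tool_pos: [0.6869, 0.0657, 0.0611]
orientation: [180.0, 0.1, -79.2]
force: [0.1, 0.9, -0.4]
opening: 0.0505
```

```bash
python3 - <<'E'
from h import *
s=snapshot("wrist"); cv2.imwrite(f"pics/w7.png",cv2.resize(s["img"][:,:,::-1],(800,600)))
go(.6867,.0658,.011,-79.3)
E
```

```text
shift [-0.      0.      0.0499] turn [0.03 0.05 0.13] |d| 0.05 t 16.25
```

View pics/w7.png

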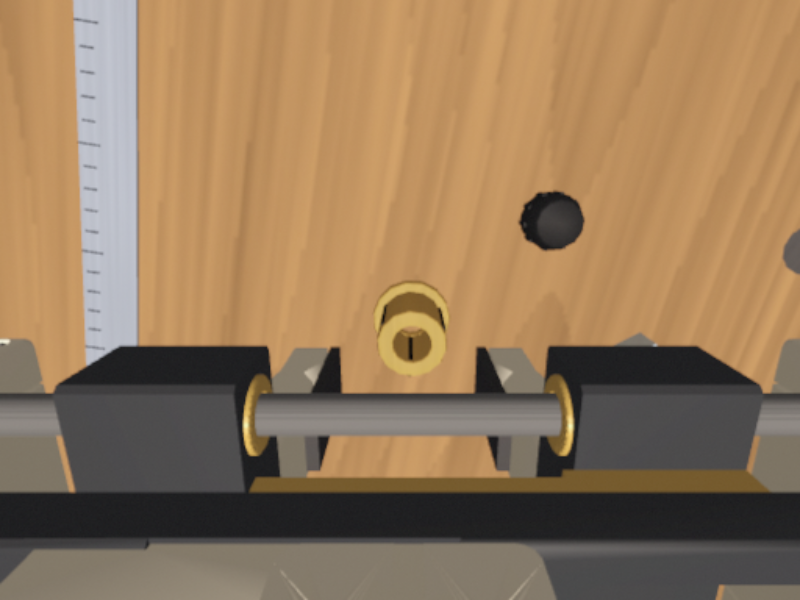

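The slim collet is centred between the jaws (411,343).

Emit:
jog_arm(targets="0 0 0.02 0 0 0 0.15; 0 0 0.035 0 0 0 0.15; 0 0 0.045 0 0 0 0.15; 0 0 0.05 0 0 0 0.15; 0 0 0.05 0 0 0 0.15; 0 0 0.05 0 0 0 -0.3; 0 0 0.05 0 0 0 -1; 0 0 0.05 0 0 0 -1")

```text
clock: 17.25
tool_pos: [0.6867, 0.0657, 0.0114]
orientation: [180.0, 0.1, -79.2]
force: [-0.4, -0.3, 2.2]
opening: 0.0292
```

Emit:
jog_arm(targets="0 0 0 0 0 0 -1; 0 0 0 0 0 0 -1; 0 0 -0.02 0 0 0 -1; 0 0 -0.06 0 0 0 -1; 0 0 -0.1 0 0 0 -1; 0 0 -0.12 0 0 0 -1; 0 0 -0.12 0 0 0 -1; 0 0 -0.12 0 0 0 -1")

```text
clock: 18.25
tool_pos: [0.6861, 0.0655, 0.1308]
orientation: [179.9, 0.1, -79.2]
force: [-0.1, -0.7, -2.6]
opening: 0.0296
```

```bash
python3 - <<'E'
from h import *
go(.4743,.3468,.13,-79.3)
E
```

```text
shift [-0.316   0.1553  0.0014] turn [0.08 0.07 0.12] |d| 0.352 t 18.25
```

Emit:
jog_arm(targets="-0.05 0.025 0 0 0 0 -1; -0.1 0.05 0 0 0 0 -1; -0.15 0.075 0 0 0 0 -1; -0.2 0.1 0 0 0 0 -1; -0.25 0.123 0 0 0 0 -1; -0.29 0.143 0 0 0 0 -1; -0.316 0.155 0.02 0 0 0 -1; -0.316 0.155 0.05 0 0 0 -1")

```text
clock: 19.25
tool_pos: [0.4733, 0.3488, 0.0806]
orientation: [179.9, 0.1, -79.0]
force: [-0.2, -0.0, -1.3]
opening: 0.0293
```

```bash
python3 - <<'E'
from h import *
s=snapshot("wrist"); cv2.imwrite(f"pics/w8.png",cv2.resize(s["img"][:,:,::-1],(800,600)))
go(.4743,.3468,.016,-79.3)
E
```

```text
shift [-0.0006 -0.0033  0.0597] turn [ 0.4  -0.14  0.17] |d| 0.06 t 19.3
```

View pics/w8.png

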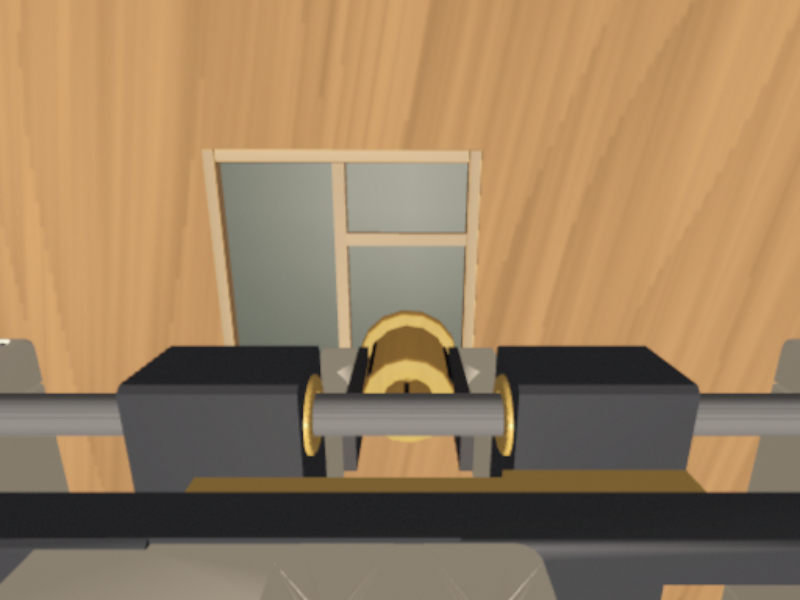

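Emit:
jog_arm(targets="-0.0005 -0.003 0.015 0 0 0 -1; -0.0005 -0.003 0.03 0 0 0 -1; -0.0005 -0.003 0.045 0 0 0 -1; -0.0005 -0.003 0.055 0 0 0 -1; -0.0005 -0.003 0.0595 0 0 0 -1; -0.0005 -0.003 0.0595 0 0 0 -1; -0.0005 -0.003 0.0595 0 0 0 -1; -0.0005 -0.003 0.0595 0 0 0 -1")

```text
clock: 20.3
tool_pos: [0.4742, 0.3469, 0.0167]
orientation: [179.6, -0.1, -79.1]
force: [-0.1, 0.5, -2.1]
opening: 0.0295
```

Emit:
jog_arm(targets="0 0 0 0 0 0 0; 0 0 0 0 0 0 0; 0 0 0 0 0 0 0; 0 0 -0.02 0 0 0 0; 0 0 -0.06 0 0 0 0; 0 0 -0.1 0 0 0 0; 0 0 -0.12 0 0 0 0; 0 0 -0.12 0 0 0 0")

```text
clock: 21.3
tool_pos: [0.4756, 0.3481, 0.1387]
orientation: [179.8, 0.0, -79.1]
force: [0.3, 0.2, -0.1]
opening: 0.0437
```

```bash
python3 - <<'E'
from h import *
s=snapshot("wrist"); cv2.imwrite(f"pics/w9.png",cv2.resize(s["img"][:,:,::-1],(800,600)))
go(.5555,.09,.1,-49.3)
E
```

```text
shift [ 0.268  -0.0307  0.0373] turn [  0.3    0.04 -29.83] |d| 0.272 t 21.35
```

View pics/w9.png

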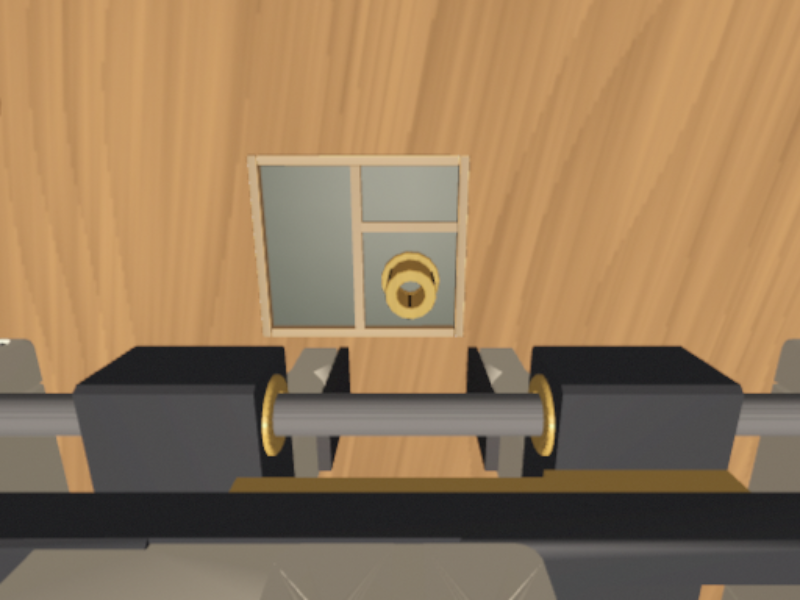

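Slim collet stands in the squarish compartment (411,280). Now the gauge.

Emit:
jog_arm(targets="0.05 -0.006 0 0 0 -5 0.05; 0.1 -0.012 0 0 0 -10 0.05; 0.15 -0.018 0 0 0 -15 0.05; 0.2 -0.024 0 0 0 -20 0.05; 0.245 -0.029 0 0 0 -25 0.05; 0.268 -0.031 0.02 0 0 -29.8 0.05; 0.268 -0.031 0.06 0 0 -29.8 0.05; 0.268 -0.031 0.09 0 0 -29.8 0.05")

```text
clock: 22.35
tool_pos: [0.5543, 0.0888, 0.0447]
orientation: [179.6, 0.2, -49.4]
force: [-0.3, -0.5, 1.1]
opening: 0.0459
```

```bash
python3 - <<'E'
from h import *
s=snapshot("wrist"); cv2.imwrite(f"pics/w10.png",cv2.resize(s["img"][:,:,::-1],(800,600)))
W=cloud(s);m=(W[...,2]>.013)&(W[...,2]<.022)&(np.hypot(W[...,0]-.555,W[...,1]-.09)<.05)
rc=cv2.minAreaRect(W[m][:,:2].astype(np.float32)*1000);print(rc)
go(.5555,.09,.008,-49.3)
E
```

```text
((557.9876708984375, 82.36099243164062), (26.046558380126953, 64.0371322631836), 40.80051040649414)
shift [ 0.001  -0.0042  0.033 ] turn [ 0.71  0.28 -0.14] |d| 0.033 t 22.4
```

View pics/w10.png

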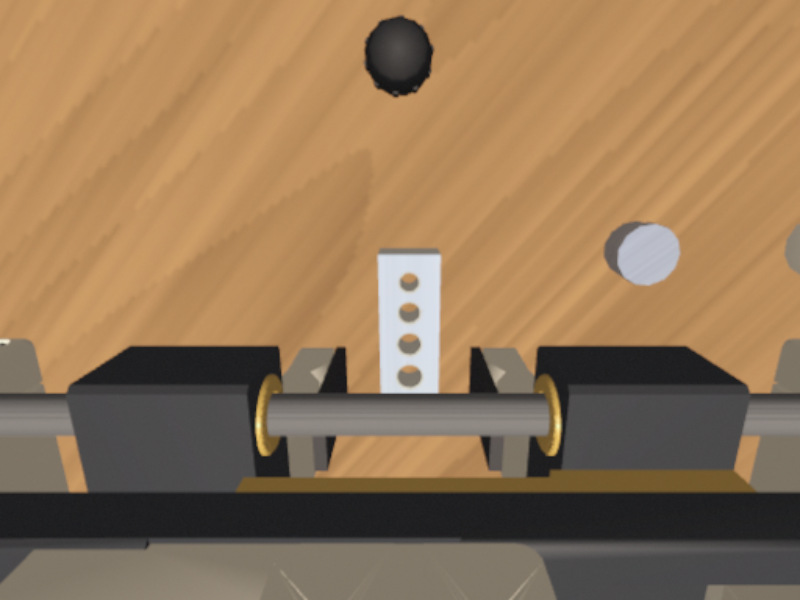

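Emit:
jog_arm(targets="0.001 -0.002 0.005 0 0 0 0.05; 0.001 -0.003 0.01 0 0 0 0.05; 0.001 -0.003 0.015 0 0 0 0.05; 0.001 -0.003 0.02 0 0 0 0.05; 0.001 -0.003 0.02 0 0 0 0.05; 0.001 -0.003 0.02 0 0 0 0.05; 0.001 -0.003 0.02 0 0 0 0.05; 0.001 -0.003 0.02 0 0 0 0.05")

```text
clock: 23.4
tool_pos: [0.5549, 0.0894, 0.0212]
orientation: [179.3, 0.3, -49.4]
force: [0.3, 0.6, -0.3]
opening: 0.0458
```

```bash
python3 - <<'E'
from h import *
print(telemetry.get_obs()["tool_pos"])
go(.5555,.09,.008,-49.3)
s=snapshot("wrist"); cv2.imwrite(f"pics/w11.png",cv2.resize(s["img"][:,:,::-1],(800,600)))
go(.5555,.09,.008,-49.3)
E
```

```text
[0.55485096 0.0893675  0.02119152]
shift [ 0.     -0.0011  0.0132] turn [ 0.69  0.28 -0.14] |d| 0.013 t 23.4
shift [-0.     -0.0011  0.0132] turn [ 0.69  0.28 -0.14] |d| 0.013 t 23.45
```

View pics/w11.png

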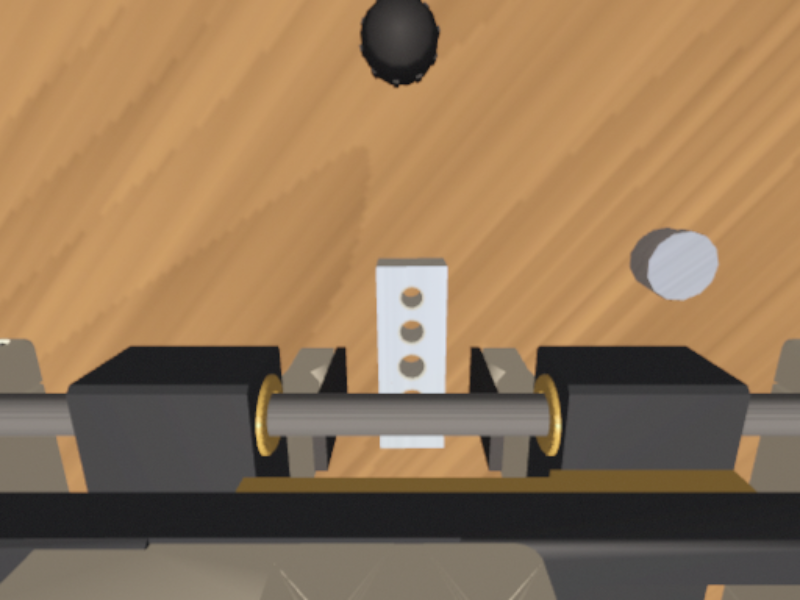

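Emit:
jog_arm(targets="0 -0.001 0.005 0.7 0.3 -0.1 0.05; 0 -0.001 0.01 0.7 0.3 -0.1 0.05; 0 -0.001 0.013 0.7 0.3 -0.1 0.05; 0 -0.001 0.013 0.7 0.3 -0.1 0.05; 0 -0.001 0.013 0.7 0.3 -0.1 0.05; 0 -0.001 0.013 0.7 0.3 -0.1 -0.3; 0 -0.001 0.013 0.7 0.3 -0.1 -1; 0 -0.001 0.013 0.7 0.3 -0.1 -1")

```text
clock: 24.45
tool_pos: [0.5554, 0.0899, 0.0082]
orientation: [180.0, -0.0, -49.3]
force: [0.0, -0.6, 0.5]
opening: 0.0257
```

Emit:
jog_arm(targets="0 0 0 0 0 0 -1; 0 0 0 0 0 0 -1; 0 0 -0.02 0 0 0 -1; 0 0 -0.05 0 0 0 -1; 0 0 -0.09 0 0 0 -1; 0 0 -0.1 0 0 0 -1; 0 0 -0.1 0 0 0 -1; 0 0 -0.1 0 0 0 -1")

```text
clock: 25.45
tool_pos: [0.5545, 0.0896, 0.1069]
orientation: [179.9, 0.0, -49.4]
force: [-0.0, 0.0, -0.1]
opening: 0.026
```

```bash
python3 - <<'E'
from h import *
s=snapshot("wrist"); cv2.imwrite(f"pics/w12.png",cv2.resize(s["img"][:,:,::-1],(800,600)))
go(.5438,.3425,.1,-79.3)
E
```

```text
shift [-0.1989 -0.1567  0.0065] turn [ 1.300e-01 -2.000e-02  2.995e+01] |d| 0.253 t 25.5
```

View pics/w12.png

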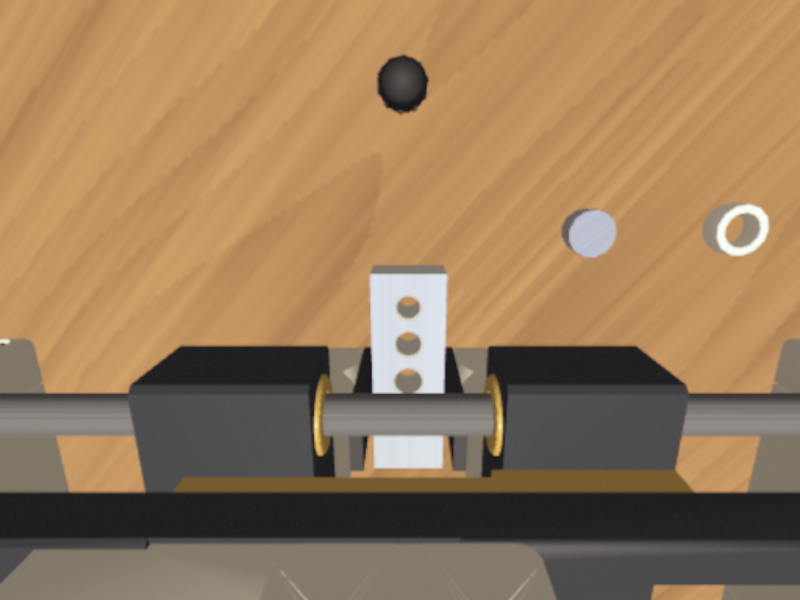

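Emit:
jog_arm(targets="-0.04 -0.03 0 0 0 5 -1; -0.08 -0.062 0 0 0 11 -1; -0.12 -0.094 0 0 0 17 -1; -0.155 -0.122 0 0 0 23 -1; -0.185 -0.146 0 0 0 29 -1; -0.199 -0.157 0 0 0 30 -1; -0.199 -0.157 0.03 0 0 30 -1; -0.199 -0.157 0.04 0 0 30 -1")

```text
clock: 26.5
tool_pos: [0.5424, 0.3417, 0.0634]
orientation: [179.6, -0.2, -79.4]
force: [-0.8, -0.6, -0.6]
opening: 0.0256
```

```bash
python3 - <<'E'
from h import *
s=snapshot("wrist"); cv2.imwrite(f"pics/w13.png",cv2.resize(s["img"][:,:,::-1],(800,600)))
go(.5438,.3425,.0135,-79.3)
E
```

```text
shift [-0.0011 -0.0019  0.0495] turn [ 0.38 -0.22 -0.07] |d| 0.05 t 26.55
```

View pics/w13.png

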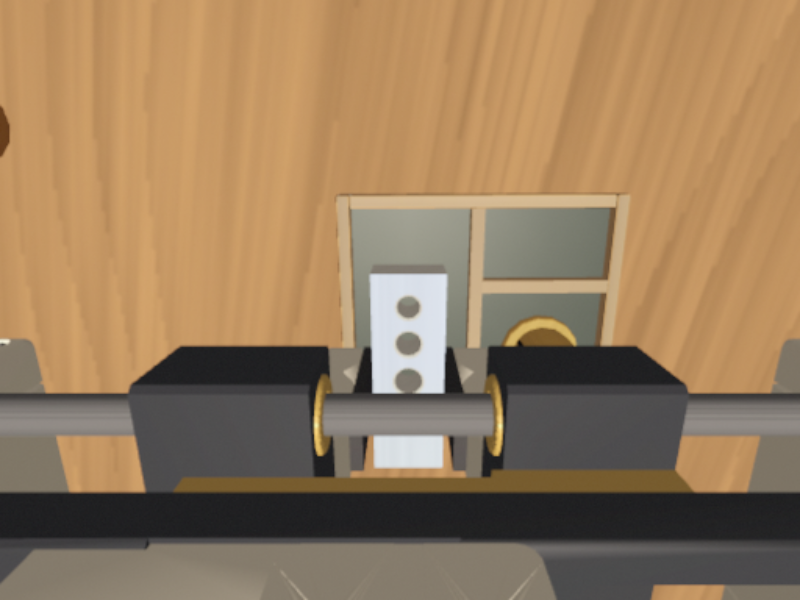

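Emit:
jog_arm(targets="-0.001 -0.002 0.015 0.4 -0.2 0 -1; -0.001 -0.002 0.03 0.4 -0.2 0 -1; -0.001 -0.002 0.04 0.4 -0.2 0 -1; -0.001 -0.002 0.047 0.4 -0.2 0 -1; -0.001 -0.002 0.0495 0.4 -0.2 0 -1; -0.001 -0.002 0.0495 0.4 -0.2 0 -1; -0.001 -0.002 0.0495 0.4 -0.2 0 -1; -0.001 -0.002 0.0495 0.4 -0.2 0 -1")

```text
clock: 27.55
tool_pos: [0.5441, 0.3427, 0.0139]
orientation: [-180.0, 0.0, -79.4]
force: [0.4, -0.2, -1.6]
opening: 0.0257
```

Emit:
jog_arm(targets="0 0 0 0 0 0 -0.14; 0 0 0 0 0 0 -0.14; 0 0 0 0 0 0 -0.14; 0 0 -0.02 0 0 0 -0.14; 0 0 -0.06 0 0 0 -0.14; 0 0 -0.1 0 0 0 -0.14; 0 0 -0.12 0 0 0 -0.14; 0 0 -0.12 0 0 0 -0.14")

```text
clock: 28.55
tool_pos: [0.5448, 0.3434, 0.136]
orientation: [-179.8, 0.1, -79.4]
force: [0.4, 0.0, -0.8]
opening: 0.0377
```

```bash
python3 - <<'E'
from h import *
s=snapshot("wrist"); cv2.imwrite(f"pics/w14.png",cv2.resize(s["img"][:,:,::-1],(800,600)))
go(.4457,.0591,.09,-79.3)
E
```

```text
shift [0.2608 0.1491 0.0439] turn [-0.1   0.06 -0.08] |d| 0.304 t 28.6
```

View pics/w14.png

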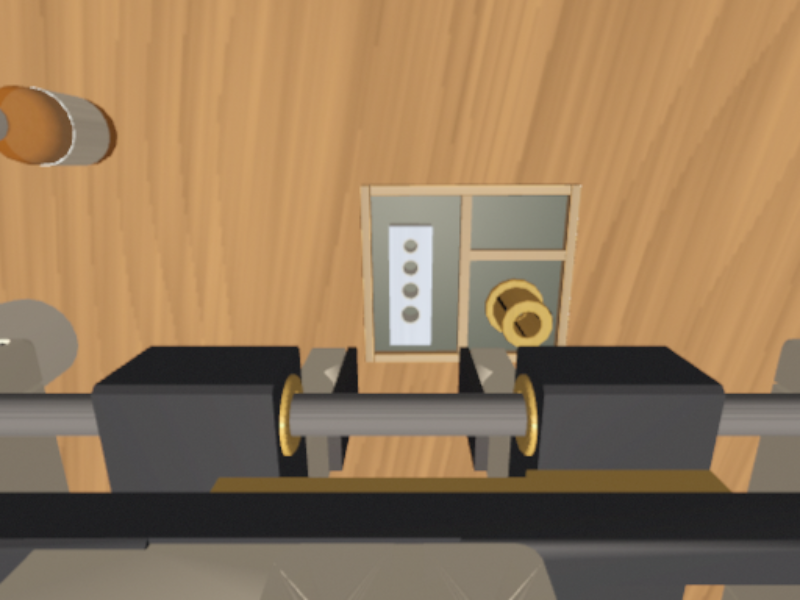

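The gauge lies in the long compartment (411,285), with the slim collet undisturbed. Last, the ferrule.

Emit:
jog_arm(targets="0.05 0.028 0 0 0 0 -0.2; 0.1 0.057 0 0 0 0 -0.2; 0.15 0.086 0 0 0 0 -0.2; 0.2 0.114 0 0 0 0 -0.2; 0.24 0.137 0 0 0 0 -0.2; 0.261 0.149 0.02 0 0 0 -0.2; 0.261 0.149 0.06 0 0 0 -0.2; 0.261 0.149 0.07 0 0 0 -0.2")

```text
clock: 29.6
tool_pos: [0.4438, 0.0575, 0.0615]
orientation: [179.8, -0.0, -79.4]
force: [0.0, -0.2, 0.6]
opening: 0.0351
```

```bash
python3 - <<'E'
from h import *
s=snapshot("wrist"); cv2.imwrite(f"pics/w15.png",cv2.resize(s["img"][:,:,::-1],(800,600)))
go(.4457,.0591,.010,-79.3)
E
```

```text
shift [-0.0009 -0.0018  0.0514] turn [ 0.17 -0.03 -0.1 ] |d| 0.051 t 29.65
```

View pics/w15.png

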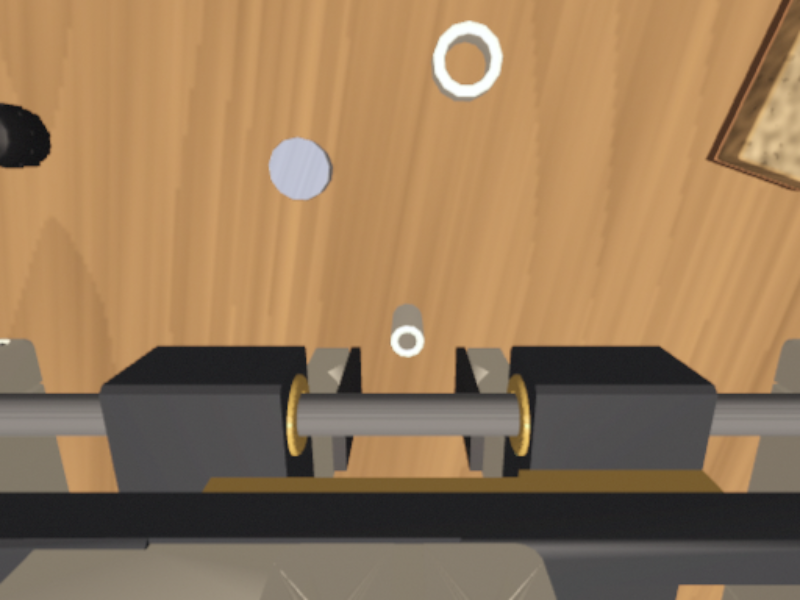

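The ferrule is centred between the jaws (407,340).

Emit:
jog_arm(targets="-0.001 -0.001 0.02 0 0 0 -0.2; -0.001 -0.001 0.035 0 0 0 -0.2; -0.001 -0.001 0.046 0 0 0 -0.2; -0.001 -0.001 0.051 0 0 0 -0.2; -0.001 -0.001 0.051 0 0 0 -0.2; -0.001 -0.001 0.051 0 0 0 -0.4; -0.001 -0.001 0.051 0 0 0 -0.6; -0.001 -0.001 0.051 0 0 0 -1")

```text
clock: 30.65
tool_pos: [0.445, 0.0592, 0.0107]
orientation: [179.9, -0.0, -79.4]
force: [-0.1, 0.8, 1.0]
opening: 0.014
```

Emit:
jog_arm(targets="0 0 0 0 0 0 -1; 0 0 0 0 0 0 -1; 0 0 -0.02 0 0 0 -1; 0 0 -0.06 0 0 0 -1; 0 0 -0.1 0 0 0 -1; 0 0 -0.11 0 0 0 -1; 0 0 -0.11 0 0 0 -1; 0 0 -0.11 0 0 0 -1")

```text
clock: 31.65
tool_pos: [0.4445, 0.0589, 0.1195]
orientation: [179.7, -0.0, -79.4]
force: [-0.6, -0.3, -0.2]
opening: 0.0138
```

```bash
python3 - <<'E'
from h import *
s=snapshot("wrist"); cv2.imwrite(f"pics/w16.png",cv2.resize(s["img"][:,:,::-1],(800,600)))
go(.4865,.2931,.12,-79.3)
E
```

```text
shift [-0.2226 -0.0844 -0.0012] turn [ 0.28 -0.06 -0.12] |d| 0.238 t 31.7
```

View pics/w16.png

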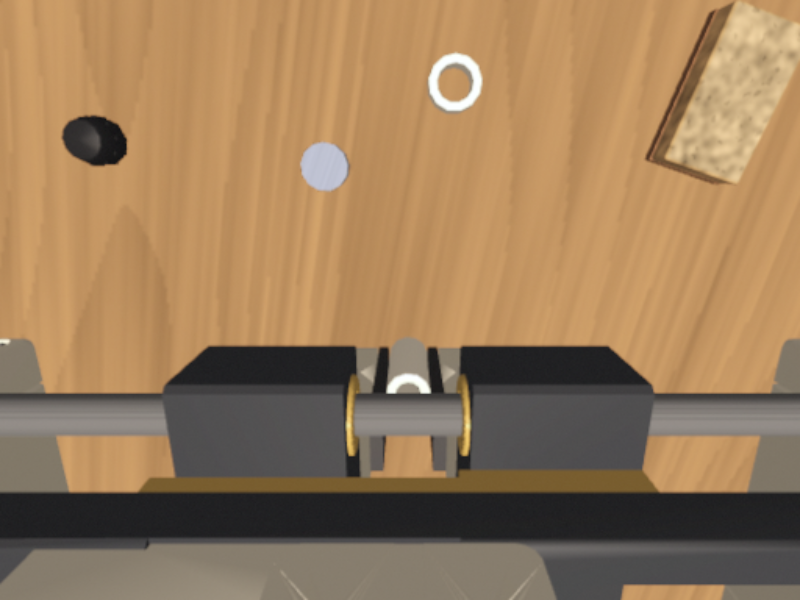

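Emit:
jog_arm(targets="-0.045 -0.017 0 0 0 0 -1; -0.09 -0.034 0 0 0 0 -1; -0.135 -0.051 0 0 0 0 -1; -0.175 -0.067 0 0 0 0 -1; -0.205 -0.078 0 0 0 0 -1; -0.222 -0.084 0.01 0 0 0 -1; -0.222 -0.084 0.04 0 0 0 -1; -0.222 -0.084 0.05 0 0 0 -1")

```text
clock: 32.7
tool_pos: [0.4846, 0.2907, 0.0659]
orientation: [179.5, -0.2, -79.4]
force: [-0.1, -0.0, 0.3]
opening: 0.0139
```

```bash
python3 - <<'E'
from h import *
s=snapshot("wrist"); cv2.imwrite(f"pics/w17.png",cv2.resize(s["img"][:,:,::-1],(800,600)))
go(.4865,.2931,.015,-79.3)
E
```

```text
shift [-0.0024 -0.0028  0.0506] turn [ 0.52 -0.23 -0.16] |d| 0.051 t 32.75
```

View pics/w17.png

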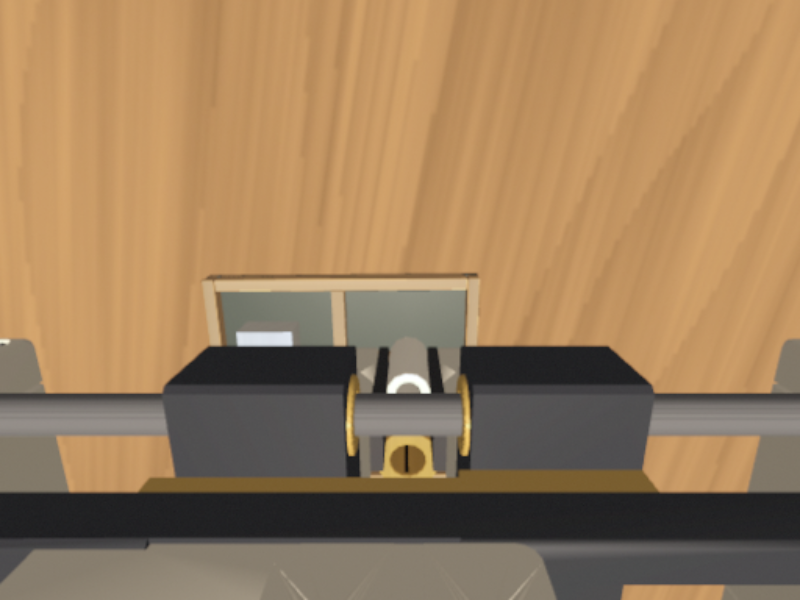

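Emit:
jog_arm(targets="-0.001 -0.003 0.015 0.5 -0.2 0 -1; -0.001 -0.003 0.03 0.5 -0.2 0 -1; -0.001 -0.003 0.04 0.5 -0.2 0 -1; -0.001 -0.003 0.047 0.5 -0.2 0 -1; -0.001 -0.003 0.0505 0.5 -0.2 0 -1; -0.001 -0.003 0.0505 0.5 -0.2 0 -1; -0.001 -0.003 0.0505 0.5 -0.2 0 -1; -0.001 -0.003 0.0505 0.5 -0.2 0 -1")

```text
clock: 33.75
tool_pos: [0.4871, 0.2919, 0.0154]
orientation: [-180.0, -0.0, -79.5]
force: [-0.6, -0.5, 0.2]
opening: 0.0143
```

Emit:
jog_arm(targets="0 0 0 0 0 0 -0.4; 0 0 0 0 0 0 -0.4; 0 0 0 0 0 0 -0.4; 0 0 0 0 0 0 -0.4; 0 0 -0.02 0 0 0 -0.4; 0 0 -0.05 0 0 0 -0.4; 0 0 -0.1 0 0 0 -0.4; 0 0 -0.14 0 0 0 -0.4")

```text
clock: 34.75
tool_pos: [0.4872, 0.2921, 0.1573]
orientation: [-179.9, 0.0, -79.4]
force: [-0.3, 0.2, -0.4]
opening: 0.0264
```

Emit:
jog_arm(targets="0.05 0 -0.02 0 0 0 -0.4; 0.1 0 -0.02 0 0 0 -0.4; 0.15 0 -0.02 0 0 0 -0.4; 0.2 0 -0.02 0 0 0 -0.4; 0.25 0 -0.02 0 0 0 -0.4; 0.3 0 -0.02 0 0 0 -0.4; 0.35 0 -0.02 0 0 0 -0.4; 0.35 0 -0.02 0 0 0 -0.4")

```text
clock: 35.75
tool_pos: [0.5512, -0.0549, 0.177]
orientation: [-180.0, -0.0, -79.7]
force: [-0.0, 0.6, -0.3]
opening: 0.0261
```

```bash
python3 - <<'E'
from h import *
for n in ("scene","top"):
    s=snapshot(n); cv2.imwrite(f"pics/{n}9.png",cv2.resize(s["img"][:,:,::-1],(800,600)))
    W=cloud(s)
    for nm,c,r,zl in [("slim",(.4743,.3468),.022,.037),("ferr",(.4865,.2931),.014,.03),("gauge",(.5438,.3425),.045,.016),("wheel",(.488,-.278),.032,.021),("wide",(.4457,-.3528),.026,.04),("collar",(.4427,-.0584),.02,.009),("tin",(.5046,-.003),.02,.011),("shaper",(.6328,.0069),.02,.015)]:
        m=(np.hypot(W[...,0]-c[0],W[...,1]-c[1])<r)&(W[...,2]>zl)
        p=W[m]
        if len(p)>5: print(n,nm,len(p),np.round(cv2.minEnclosingCircle(p[:,:2].astype(np.float32))[0],4),np.median(p[:,2]).round(4))
E
```

```text
scene slim 149 [0.4756 0.3445] 0.0427
scene ferr 54 [0.4886 0.2886] 0.0362
scene gauge 482 [0.5431 0.3409] 0.0195
scene wheel 159 [ 0.4886 -0.2789] 0.0257
scene wide 58 [ 0.4483 -0.3546] 0.0438
scene collar 64 [ 0.4463 -0.0596] 0.0136
scene tin 68 [ 0.5047 -0.0072] 0.0153
scene shaper 267 [0.6311 0.0012] 0.2652
top wheel 568 [ 0.4883 -0.2773] 0.0253
top wide 187 [ 0.4462 -0.3527] 0.0444
top collar 170 [ 0.4463 -0.0576] 0.0169
top tin 2790 [ 0.5046 -0.003 ] 0.5863
```

View pics/scene9.png

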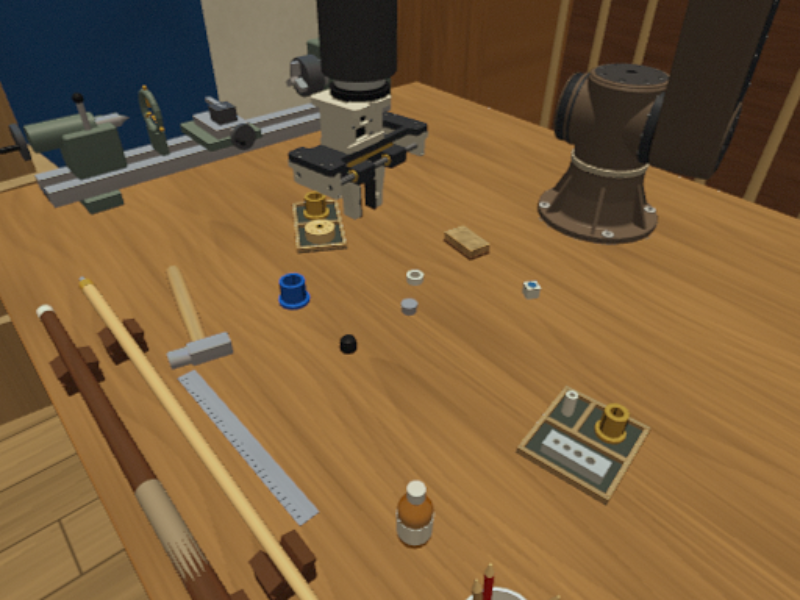

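View pics/top9.png

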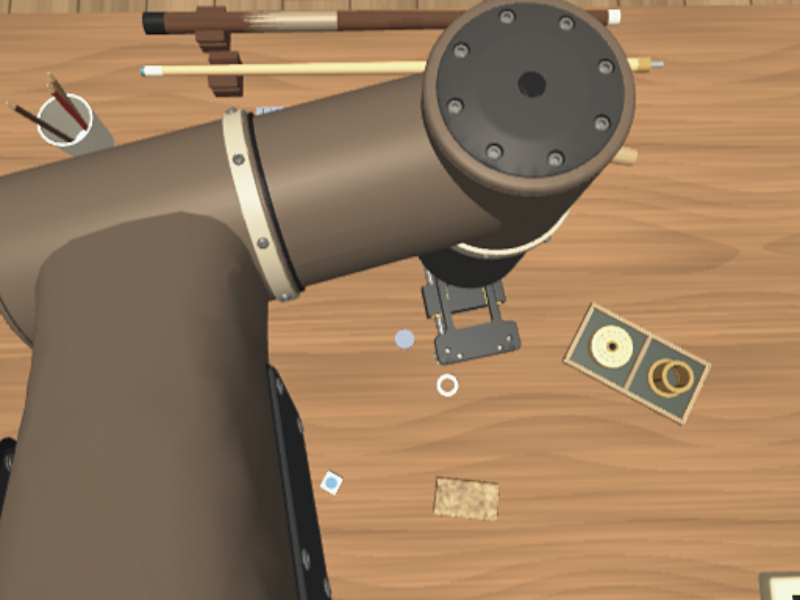

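All five pieces stand or lie in their compartments, and the collar, tin and shaper are where they were. Nothing touches the arm, so I'm handing in.

```bash
python3 -c "
from h import *
print(job.close_job())"
```

```text
the job is handed in; nothing more can be done
None
```

Both kits are made up and the job is handed in, at about 36 s of the 115 s allowed; the hand-in gives no verdict.

- **Ferrule tray:** the tip gauge is in the long compartment, the slim collet in the squarish one and the white ferrule in the narrow one.
- **Butt tray:** the wheel and the brass wide collet have one compartment each. I left the blue look-alike alone.

**Last checks**
- The final scene picture showed all five pieces upright or flat, released and clear of the arm. The measured heights fit them resting on the compartment floors.
- The arm hid the ferrule tray in the last top view, so only the scene camera confirmed the ferrule there. The slim collet and gauge had also shown in place in wrist pictures.
- The ferrule's top measured about 5 mm off its commanded spot from the scene camera. Its compartment has enough room for that.
- The tin and shaper showed where they started. The arm hid the shaper in the last top view, and the depth readings for it and the tin there picked up the arm, so I ignored those and went by eye.
- The collar showed at the same pixel as at the start. Its depth-based centre read about 4 mm off, which I take as measurement noise.

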